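# Hold the chopper lid at the pulse mark

### The arm

A 6-joint arm with a two-finger parallel gripper is mounted at the origin on the work surface. World frame = base frame: x ahead of the robot, y to its left, z up, the work surface at z = 0. Lengths are in m, angles in rad, forces in N, time in s.
With the tool pointing down it reaches from about 0.325 to 0.9 m from the base axis. Payload 6.1 kg.
Tool frame: the origin (TCP) lies between the finger pads, 19 mm behind the fingertips; this is the grasp point; z points along the fingers, y is the line along which they close (so a half turn about z gives the same grasp; the last joint's range is limited). The gripper opens to 87 mm and grips with 3 to 60 N. Pads are 19 mm wide; open, the fingers measure 117 mm over their backs; the gripper's body (75 mm by 190 mm) begins 51 mm behind the grasp point.
Start: joints at [1.018, 0.22, 1.526, -0, 1.395, -0.126], TCP at [0.259, 0.569, 0.241] pointing down, gripper open.
Joint ranges: [-2.98, 2.98], [-0.91, 2.08], [0.09, 2.57], [-1.24, 4.39], [0.2, 2.65], [-2.68, 2.68]. Speed limits (rad/s): [2.57, 2.57, 3.01, 3.14, 3.14, 3.14].

### API

Orientations are given as a unit quaternion [w, x, y, z].
In Python, from station import arm gives the robot as it stands. Calls block until the motion is done:
- arm.move_to(position, orientation): joint-space move of the TCP to a pose.
- arm.servo_line(position, velocity=0.15, frame=None): straight line of the TCP; frame=None keeps the orientation; velocity is the mean speed in m/s.
- arm.move_joints(angles): joint-space move.
- arm.gripper_to(opening, f_grip=None): opening from 0.0 (shut) to 1.0 (fully open); f_grip is the grip in N (None keeps the last); returns when the fingers have stopped.
- arm.sleep(seconds).
- arm.ik(position, orientation): joint angles nearest the present ones, or None.
- arm.grab_frame(name): name is "scene" or "top"; returns a dict with "pixels" (480x640x3 uint8, red, green, blue), "fov_y" (degrees; the focal length in pixels is half the picture's height over the tangent of half this angle, whatever the lens; pixels are square), "cx", "cy" (the principal point, pixels), "R" (3x3) and "t" (3): a world point X has camera coordinates R X + t. Camera axes: x right, y down, z forward; pixel columns grow to the right and rows downward; lengths in m; the calibration is good to about 2 mm. A picture is of the moment at which its call begins. There is no depth.
A pose or a line that the arm cannot do raises arm.IKError and nothing moves.
- arm.job_done(): hands the job in; it is judged then, once.
Readings, each from a call of its own:
- arm.current_time_s(): time.
- arm.current_joint_positions(): joint angles.
- arm.current_joint_vel(): joint speeds.
- arm.current_tau(): joint torques, N m.
- arm.current_eef_pos(): TCP position.
- arm.current_orientation(): TCP orientation.
- arm.current_force(): force on the tool from outside, world axes, zero at the start.
- arm.current_moment(): the same for the moment, N m.
- arm.current_gripper_width(): opening from 0.0 (shut) to 1.0 (fully open).
- arm.current_gripper_force(): force on a finger pad.
Only numpy, scipy, OpenCV 4.12 (cv2) and the standard library are available. Lean on these libraries where they do the work, as an engineer would, in place of code of your own. Each camera call takes 0.05 s, during which the arm holds its last target. There are 200 camera calls.

### The job

Turn the speed dial of the white chopper to its green dot. Then take the red lid from the drying mat, drop it into the chopper's mouth with its lugs in the slots until it is fully seated, and twist it clockwise (seen from above) about halfway, to the orange pulse mark, without ever reaching the lock click at the red mark. The lid springs back if let go, so finish while still gripping it and holding it there, with the dial still on green; leave everything else where it stands.

Things in the scene. Friction and masses are not known exactly. Their poses are not given: they have to be found in the camera images.
- chopper: White motor base of a mini chopper, fixed. Origin: underside, on the mouth's axis. Round housing 136 mm wide, 95 mm high; a console box, 96 mm wide and 50 mm high, reaches 175 mm from the axis to its -y side and carries the dial. The 80 mm mouth has a grey collar, 10 mm thick, top level with the rim, with two slots 16 mm wide reaching 50 mm from the axis, at the chopper's +x and -x.
- chopper_mouth (a point): Centre of the mouth, level with the rim, 95 mm above the worktop.
- half_mark (a point): Orange line on the rim, 58 mm from the axis, 0.62 rad clockwise (from above) of the +x slot: halfway, pulse. In each half of the rim: a black line at the slot, the orange one, and a red one (lock) 1.3 rad clockwise of the slot. Each half has the same three lines.
- drive_ring (a joint): Ring under the collar, turned by the lid's lugs; rad, 0 at the slots, growing clockwise. Follows the lid after up to 0.07 rad of slack: about 0.56 with the lid at the orange mark. A spring turns it back (about 0.1 N m at the orange mark). Past about 0.97 it snaps over the lock click towards 1.2. Turned lugs lie under the collar and cannot lift out.
- speed_dial (a joint): Black dial on the console, 130 mm from the mouth's axis; rad, growing clockwise from above. Sprung detents at 0, 0.5, 1.0 and 1.5, where its white pointer faces dots on the console; 1.0 is the larger green dot, the others are black. At 0 the pointer and bar grip lie along the chopper's +x. Light: under 0.1 N m. Starts at 0 or 0.5.
- dial_grip (a point): On the dial's axis, 82 mm above the worktop: where to put the TCP, tool pointing down. Turns with the dial. Dial disc 48 mm wide, top at 60 mm; on it a bar grip 46 mm long (along the point's x, pointer at +x), 12 mm thick (along y), from 60 to 84 mm high.
- green_dot (a point): The green dot on the console, 34 mm from the dial's axis.
- drying_mat: Grey tray 200 x 230 mm with white bristles, fixed; tips 40 mm above the worktop (they bear things like a solid top). Origin: centre of its underside.
- lid: Red lid, about 160 g, on the mat. Origin: centre of underside. Plug radius 38 mm, 20 mm high; lugs at the lid's +x and -x (10 mm wide, out to 48 mm, 2.5 to 8.5 mm up); flange radius 52 mm, 20 to 26 mm up, seats on the rim; white bar grip along x, 64 x 16 mm, 26 to 55 mm up. Pointer stripes at +x, -x; same after half a turn. Enters with its x along the chopper's x (0.06 rad, 2 mm of play).
- lid_grip (a point): On the lid's axis inside its bar grip, 47 mm above the underside: where to put the TCP, tool pointing down. With the lid fully seated the underside is 75 mm above the chopper's origin (20 mm below the rim), so this point is at 122 mm.
- collar: White plastic ring 48 mm wide, 18 mm high, on the mat beside the lid. Bystander, loose; leave it where it is. Origin: centre of its underside.
- soap: Amber bottle with black cap, 62 mm wide, 150 mm high. Bystander, loose; leave it where it is. Origin: centre of its underside.
- oil: Green bottle with white cap, 56 mm wide, 160 mm high. Bystander, loose; leave it where it is. Origin: centre of its underside.
- tumbler: Black tumbler, 84 mm wide, 130 mm high. Bystander, loose; leave it where it is. Origin: centre of its underside.
- mug: Blue mug, 80 mm wide, 90 mm high. Bystander, loose; leave it where it is. Origin: centre of its underside.
- bowl: White bowl, 130 mm wide, 50 mm high. Bystander, loose; leave it where it is. Origin: centre of its underside.
- spice: Glass spice jar with steel cap, 48 mm wide, 80 mm high. Bystander, loose; leave it where it is. Origin: centre of its underside.
Not all that is in view belongs to the job. There is more than one size of the lid; the one meant has the size given above.

How it is judged:
On the way, in this order (a step that is already met when the one before it is completed fails the run):
1. the speed dial is on the green dot (value of joint speed_dial between 0.85 and 1.15 rad), for 0.2 s.
2. with the dial on green, the lid is fully seated in the mouth, not yet twisted (all of step 1 and z of lid in the frame of chopper between 0.0715 and 0.0785 m and horizontal distance between lid and chopper below 0.005 m and angle between lid's own z axis and vertical below 0.08 rad and value of joint drive_ring below 0.25 rad), for 0.1 s.
At the end, for the whole second after the job is handed in: Still gripping the lid (over 2 N): lid fully seated (3.5 mm in height, 5 mm off the axis, level to 0.08 rad), drive ring between 0.38 and 0.75 rad (orange mark), dial within 0.15 rad of the green dot, no bystander moved over 30 mm (all of step 1 and z of lid in the frame of chopper between 0.0715 and 0.0785 m and horizontal distance between lid and chopper below 0.005 m and angle between lid's own z axis and vertical below 0.08 rad and value of joint drive_ring between 0.38 and 0.75 rad and contact force between the fingers and lid above 2 N and distance of each of collar, soap, oil, tumbler, mug, bowl, spice from where it was at the start of the episode below 0.03 m); the arm keeps its last pose, push and grip.
It fails at once if the lid was turned over the lock click (value of joint drive_ring above 0.95 rad).
It fails at once if a bystander was knocked over or pushed away (distance of any of collar, soap, oil, tumbler, mug, bowl, spice from where it was at the start of the episode above 0.03 m or angle between any of collar, soap, oil, tumbler, mug, bowl, spice's own z axis and vertical above 0.5 rad).
It also fails if it takes over 64 s, if anything falls off the work surface, if the arm or the gripper's body presses on something with over 40 N, if the wrist force passes 120 N, or if a joint passes its speed limit or range.

## Working session

There is one attempt and no reset: what is moved stays moved. The work goes in short steps, each a Python script; the robot and the scene stay as the last script left them, time stands still between calls to the robot, and variables do not carry over. Pictures are saved under pics/ and viewed, at most 10 in all, crops included, and the job is handed in when it is done.

```bash
mkdir -p pics; cat > h.py <<'E'
from station import arm
import numpy as np, cv2
def grab(n,save=None):
    f=arm.grab_frame(n)
    if save: cv2.imwrite(f'pics/{save}.png',f['pixels'][:,:,::-1])
    return f
def ray(f,u,v,z):
    fl=240/np.tan(np.radians(f['fov_y'])/2)
    R=np.array(f['R']);t=np.array(f['t'])
    d=R.T@np.array([(u-f['cx'])/fl,(v-f['cy'])/fl,1]);c=-R.T@t
    return c+d*(z-c[2])/d[2]
def proj(f,X):
    fl=240/np.tan(np.radians(f['fov_y'])/2)
    p=np.array(f['R'])@np.array(X)+np.array(f['t']);return np.array([f['cx']+fl*p[0]/p[2],f['cy']+fl*p[1]/p[2]])
E
python3 - <<'E'
from h import *
for n in('top','scene'):
    f=grab(n,n+'0');print(n,f['fov_y'],f['cx'],f['cy'],-np.array(f['R']).T@np.array(f['t']),[k for k in f])
print(arm.current_orientation())
E
```

```text
top 55.79031338323577 318.78304240326594 240.59734825785378 [ 0.4824785  -0.03191208  1.34370153] ['pixels', 'fov_y', 'cx', 'cy', 'R', 't']
scene 57.674829098344375 309.23502477055786 234.7818585047578 [ 0.96183685 -0.43702022  0.92575321] ['pixels', 'fov_y', 'cx', 'cy', 'R', 't']
[-2.99857176e-04  2.11776384e-01  9.77317725e-01 -8.58921396e-04]
```

View pics/top0.png

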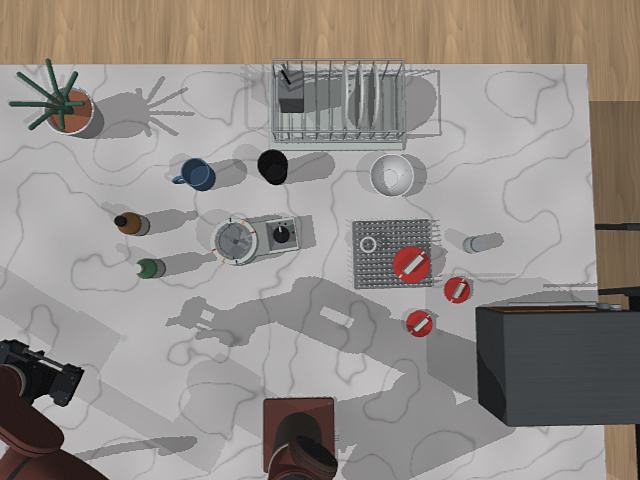

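View pics/scene0.png

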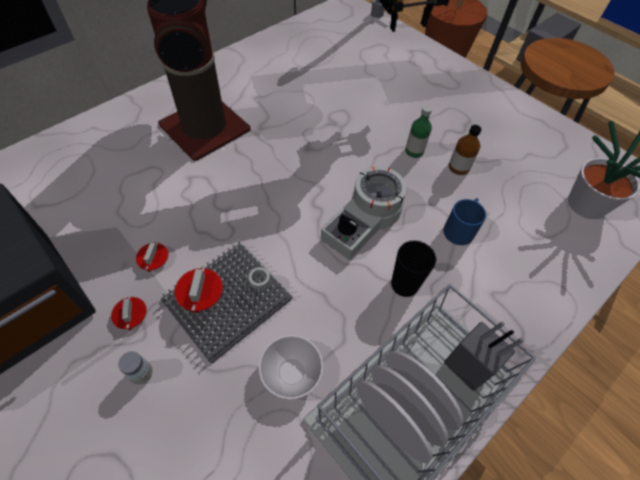

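Top view: chopper at about (235,241), dial at (281,233), with its console towards image right. There are three red lids: (412,265) on the mat, (457,290) and (419,323) on the worktop. The one on the mat looks largest and is the only one there. I'll measure it and confirm in an enlarged crop.

```bash
python3 - <<'E'
from h import *
f=grab('top');im=np.ascontiguousarray(f['pixels'][:,:,::-1])
hsv=cv2.cvtColor(im,cv2.COLOR_BGR2HSV)
red=(((hsv[...,0]<6)|(hsv[...,0]>174))&(hsv[...,1]>150)&(hsv[...,2]>90)).astype(np.uint8)
red[:, :340]=0; red[:200]=0
n,l,s,c=cv2.connectedComponentsWithStats(red)
for i in range(1,n):
    if s[i,4]>100:
        cs=cv2.findContours((l==i).astype(np.uint8),cv2.RETR_EXTERNAL,cv2.CHAIN_APPROX_NONE)[0][0]
        (u,v),r=cv2.minEnclosingCircle(cs); h=.066 if u<440 and v<300 else .026
        print('lid',u,v,r,ray(f,u,v,h),'diam',np.linalg.norm(ray(f,u-r,v,h)-ray(f,u+r,v,h)))
a=cv2.resize(im[205:280,200:320],(800,500),interpolation=cv2.INTER_CUBIC)
b=cv2.resize(im[210:345,345:480],(500,500),interpolation=cv2.INTER_CUBIC)
cv2.imwrite('pics/chop.png',a);cv2.imwrite('pics/lids.png',b)
E
```

```text
lid 410.98614501953125 264.2254333496094 18.236051559448242 [ 0.4864824 -0.3241363  0.066    ] diam 0.10373645114031287
lid 456.89129638671875 289.9347839355469 12.92525577545166 [ 0.41027526 -0.46609987  0.026     ] diam 0.07595357897763802
lid 419.0 323.5 12.855060577392578 [ 0.3148819  -0.35267694  0.026     ] diam 0.07491098314473107
```

View pics/chop.png

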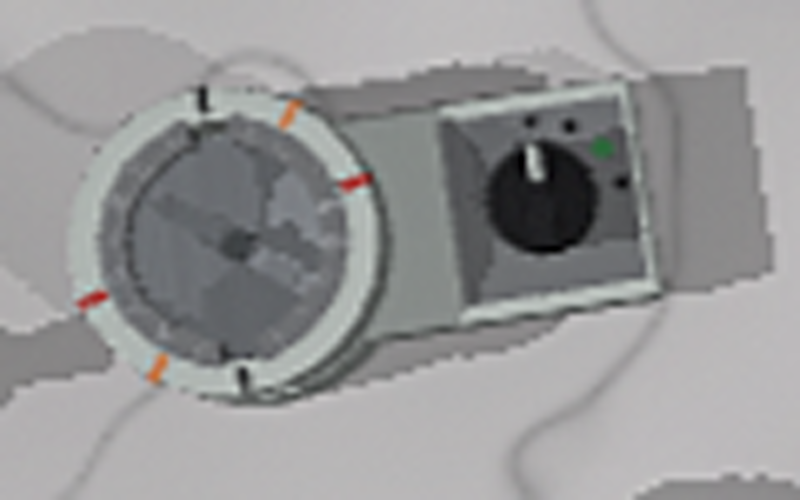

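View pics/lids.png

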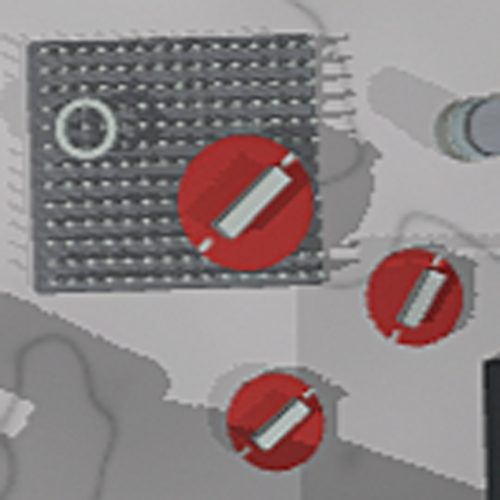

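The crop confirms the lid on the mat at (411,264): 104 mm across, matching the 52 mm flange radius (the other two are about 75 mm). Chopper crop: black slot marks at (203,98) and (243,380), orange at (290,113) and (158,368), green dot at (602,147), pointer at (535,160), near the first black dot.

```bash
cat >> h.py <<'E'
def bar(f,hgt,cen,rad,lo=150,smax=60):
    "centre + direction of a bright bar near a world point, top at hgt"
    im=np.ascontiguousarray(f['pixels'][:,:,::-1]);hsv=cv2.cvtColor(im,cv2.COLOR_BGR2HSV)
    m=((hsv[...,1]<smax)&(hsv[...,2]>lo)).astype(np.uint8);d=np.zeros_like(m);p=proj(f,cen)
    cv2.circle(d,tuple(int(round(x)) for x in p),rad,1,-1);m&=d
    n,l,s,c=cv2.connectedComponentsWithStats(m);i=1+np.argmax(s[1:,4])
    cs=cv2.findContours((l==i).astype(np.uint8),cv2.RETR_EXTERNAL,cv2.CHAIN_APPROX_NONE)[0][0]
    ys,xs=np.nonzero(l==i);P=np.array([ray(f,x,y,hgt)[:2] for x,y in zip(xs,ys)])
    w,V=np.linalg.eigh(np.cov((P-P.mean(0)).T));(rc,rs,ra)=cv2.minAreaRect(cs)
    return P.mean(0),np.arctan2(V[1,1],V[0,1]),s[i,4],np.sqrt(12*w)
E
python3 - <<'E'
from h import *
f=grab('top')
cp=lambda u,v:(200+(u+.5)/6.6667-.5,205+(v+.5)/6.6667-.5)
def W(u,v,z): return ray(f,*cp(u,v),z)[:2]
M={'blk':[(203,98),(243,380)],'org':[(290,113),(158,368)],'red':[(355,182),(93,299)]}
cs=[]
for k,(a,b) in M.items():
    A,B=W(*a,.095),W(*b,.095);d=A-B;cs.append((A+B)/2);print(k,cs[-1],np.arctan2(d[1],d[0]),np.linalg.norm(d)/2)
c=np.mean(cs,0);
D=[W(530,121,.05),W(570,126,.05),W(602,147,.05),W(622,182,.05)]
print('c',c)
from scipy.optimize import least_squares
D=np.array(D)
def m(p): return np.array([p[:2]+.034*np.array([np.cos(p[2]-q),np.sin(p[2]-q)]) for q in(0,.5,1,1.5)])
s=least_squares(lambda p:(m(p)-D).ravel(),[*D.mean(0),.1]);print('dial from dots',s.x,abs(s.fun).max())
th=s.x[2]
print('dist',np.linalg.norm(s.x[:2]-c),'dir-y ang',np.arctan2(*(s.x[:2]-c)[::-1])+np.pi/2)
for z in(.06,.084):
    P=W(528,140,z)-s.x[:2],W(540,180,z)-s.x[:2];print('pointer',z,P,np.arctan2(P[0][1]-P[1][1],P[0][0]-P[1][0]))
print('lidbar',bar(f,.095,[.486,-.324,.095],15))
f2=grab('scene');print('scene lidbar',bar(f2,.095,[.486,-.324,.095],28))
E
```

```text
blk [0.55726321 0.1724296 ] 0.13952606174856197 0.05885242129030048
org [0.55664795 0.17191875] -0.4775473483006452 0.05895535727506027
red [0.55654426 0.17188232] -1.1567925895162032 0.05871185999815316
c [0.55681847 0.17207689]
dial from dots [0.57519509 0.04309676 0.15442313] 0.0005146249213250631
dist 0.13028266994745627 dir-y ang 0.1415238322612422
pointer 0.06 (array([0.02493971, 0.00582871]), array([0.00782665, 0.00084114])) 0.28359246443480907
pointer 0.084 (array([0.02274002, 0.00431737]), array([ 0.0059469 , -0.00057694])) 0.28359246443480957
lidbar (array([ 0.48611897, -0.32274106]), np.float64(2.3567722870314594), np.int32(114), array([0.01436533, 0.06201966]))
scene lidbar (array([ 0.44110124, -0.31992075]), np.float64(1.5920928638687804), np.int32(574), array([0.0389954 , 0.09323571]))
```

Chopper centre is (0.557,0.172), yaw 0.142. The pointer reads about 0.17, so the dial is at 0. Turn the dial now.

```bash
cat >> h.py <<'E'
TH=.142; C=np.array([.5568,.1721]); DL=np.array([.5752,.0433])
Q=lambda yaw:[0,np.cos(yaw/2),np.sin(yaw/2),0]
E
python3 - <<'E'
from h import *
y0=TH+np.pi
q=arm.ik([*DL,.2],Q(y0));print('t',arm.current_time_s(),q)
arm.move_to([*DL,.2],Q(y0)); arm.gripper_to(.5,15)
print(arm.current_eef_pos(),arm.current_joint_positions())
arm.servo_line([*DL,.086],.12)
arm.gripper_to(0,15)
print('grip',arm.current_gripper_width(),arm.current_gripper_force(),arm.current_force(),arm.current_moment())
for a in (.35,.7,1.02):
    arm.move_to([*DL,.086],Q(y0-a)); print(a,arm.current_moment()[2],arm.current_force())
arm.gripper_to(.5); arm.servo_line([*DL,.2],.15)
L=[.486,-.3235]
arm.move_to([*L,.2],Q(-.785+np.pi)); print('t',arm.current_time_s(),arm.current_eef_pos())
f=grab('top');g=grab('scene','s1');im=f['pixels'][:,:,::-1]
a=cv2.resize(im[205:280,200:320],(800,500),interpolation=cv2.INTER_CUBIC);cv2.imwrite('pics/chop2.png',a)
p=proj(g,[.486,-.3235,.09]);print(p)
E
```

```text
t 0.25 [-6.15513695e-02  1.38638615e-01  1.69865402e+00 -4.44089210e-16
  1.30430002e+00 -1.77434770e+00]
[0.57519728 0.04328357 0.19999447] [-6.15796033e-02  1.38650470e-01  1.69865160e+00 -1.38664070e-06
  1.30431194e+00 -1.77435386e+00]
grip 0.13679371692970563 14.999581575393677 [-0.79712769  1.56314367  1.82696807] [0.32528459 0.11319159 0.00748674]
0.35 -0.07540740315355429 [-0.08743605  1.08704299  1.50425022]
0.7 0.05859018551375543 [-1.22515117  0.99273448  3.28409132]
1.02 -0.05284025467702382 [-2.50850278 -0.23713374  4.77974975]
t 9.5917 [ 0.48640797 -0.32255958  0.19972603]
[196.32715013 282.53270856]
```

View pics/chop2.png

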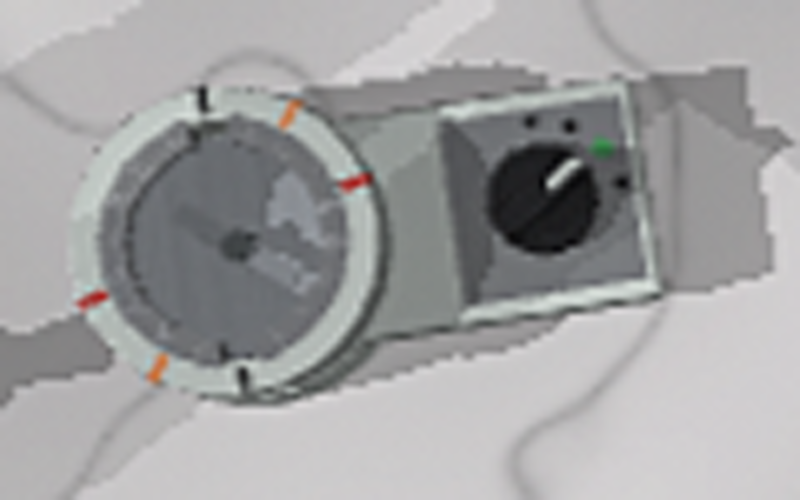

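The pointer now faces the green dot (pointer (550,187) to (580,162), dot (602,147)). Grasp the lid next.

```bash
python3 - <<'E'
from h import *
L=[.486,-.3235]; b0=arm.current_force()
arm.servo_line([*L,.12],.15); arm.servo_line([*L,.0875],.05)
print(arm.current_eef_pos(),arm.current_force()-b0)
arm.gripper_to(0,40); print('grip',arm.current_gripper_width()*87,arm.current_gripper_force(),arm.current_force()-b0)
arm.servo_line([*L,.25],.15)
print('held',arm.current_gripper_width()*87,arm.current_force()-b0)
arm.move_to([*C,.25],Q(TH+np.pi)); arm.servo_line([*C,.165],.12)
print('t',arm.current_time_s(),arm.current_eef_pos(),arm.current_joint_positions())
f=grab('top');g=grab('scene')
a=cv2.resize(f['pixels'][205:280,190:290,::-1],(400,300),interpolation=cv2.INTER_CUBIC)
p=proj(g,[*C,.14]).astype(int);print(p)
x0,y0=p-[50,60]
b=cv2.resize(g['pixels'][y0:y0+120,x0:x0+100,::-1],(500,600),interpolation=cv2.INTER_CUBIC)
o=np.zeros((600,800,3),np.uint8);o[:300,:300]=a[:,:300];o[:,300:]=b;cv2.imwrite('pics/ov.png',o);np.save('xy.npy',[x0,y0])
E
```

```text
[ 0.48609204 -0.32358352  0.08754961] [-0.17270069  0.81292547 -0.1155242 ]
grip 15.858275502322414 39.99017192982137 [0.34387103 0.67786391 1.21172923]
held 15.906011490433789 [-0.20682704  0.01755704 -1.40704032]
t 15.6833 [0.55746109 0.17210023 0.16586025] [ 1.64301052e-01  1.85497973e-01  1.71283729e+00  8.55215603e-06
  1.24182432e+00 -1.54830196e+00]
[383 173]
```

View pics/ov.png

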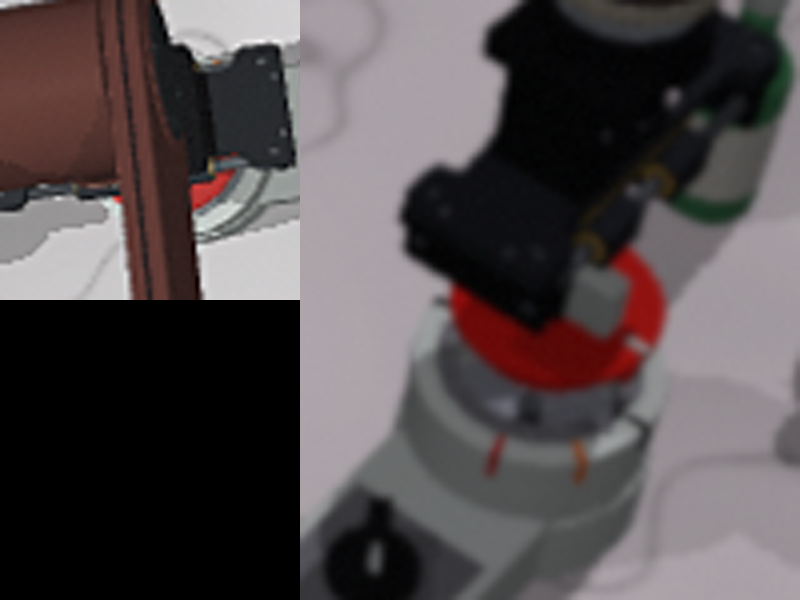

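The lid is held level over the mouth, its stripe at crop (640,342), about in line with the black mark at (640,430). Lower it in small steps and watch the force.

```bash
cat >> h.py <<'E'
def lower(xy,z1,b,lim=8,step=.002):
    z=arm.current_eef_pos()[2]
    while z>z1+1e-5:
        z=max(z-step,z1); arm.servo_line([*xy,z],.04); F=arm.current_force()-b; 
        if np.linalg.norm(F)>lim: break
    print('z cmd',round(z,4),arm.current_eef_pos().round(4),'F',F.round(2),'M',arm.current_moment().round(3),'t',arm.current_time_s())
    return z
E
python3 - <<'E'
from h import *
arm.sleep(.3);b=arm.current_force();np.save('b.npy',b)
print(arm.current_eef_pos(),arm.current_moment())
z=lower(C,.146,b); z=lower(C,.1225,b)
E
```

```text
[0.55697272 0.17216087 0.16540617] [0.03629607 0.02489197 0.02215859]
z cmd 0.146 [0.5567 0.1721 0.1459] F [ 0.43 -0.65 -0.4 ] M [0.044 0.048 0.013] t 18.5833
z cmd 0.1225 [0.557  0.1721 0.1227] F [ 2.42 -0.28  1.03] M [ 0.042 -0.049 -0.036] t 21.5833
```

```bash
python3 - <<'E'
from h import *
b=np.load('b.npy')
z=lower(C,.1215,b,lim=6,step=.0005)
arm.sleep(.4)
for a in (.15,.3,.45,.56,.62):
    arm.move_to([*C,z],Q(TH+np.pi-a)); print(a,arm.current_moment().round(3),(arm.current_force()-b).round(2),arm.current_eef_pos().round(4))
arm.sleep(.3);o=arm.current_orientation();print(2*np.arctan2(o[2],o[1])-np.pi-TH,arm.current_gripper_force(),arm.current_gripper_width()*87,arm.current_moment(),arm.current_time_s())
g=grab('scene');x0,y0=np.load('xy.npy')
cv2.imwrite('pics/tw.png',cv2.resize(g['pixels'][y0+20:y0+120,x0-10:x0+100,::-1],(660,600),interpolation=cv2.INTER_CUBIC))
E
```

```text
z cmd 0.1217 [0.557  0.1721 0.1226] F [-2.3  -0.63  9.22] M [-0.09   0.551 -0.017] t 22.0833
0.15 [ 0.06   0.176 -0.055] [-0.92  0.25  7.15] [0.5575 0.1723 0.1226]
0.3 [-0.112  0.228 -0.113] [-0.14 -0.82  7.19] [0.5575 0.1721 0.1226]
0.45 [-0.136  0.176 -0.064] [-0.21 -0.74  7.2 ] [0.5575 0.172  0.1227]
0.56 [-0.242  0.235 -0.044] [-1.3  -1.74  7.15] [0.5575 0.1719 0.1226]
0.62 [-0.249  0.236 -0.071] [-0.7  -2.29  6.82] [0.5575 0.1719 0.1226]
-0.6185400694896118 39.99066637828946 15.642581781878098 [-0.21851043  0.2403105  -0.11365264] 24.0833
```

View pics/tw.png

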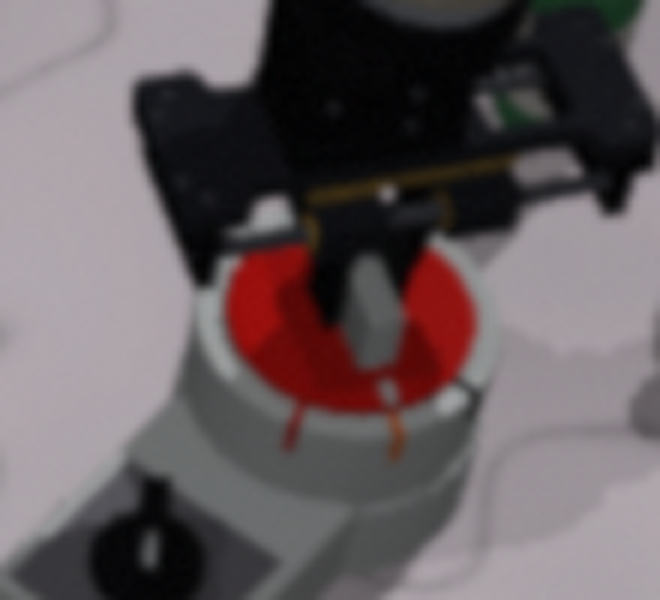

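The lid sits flush. Its stripe at (388,388) points at the orange mark at (395,430), the wrist moment of about 0.11 N m matches the spring, and the dial is unchanged.

```bash
python3 -c "
from h import *
print(arm.job_done())"
```

```text
the job is handed in; nothing more can be done
None
```

I handed the job in at about 24 s of the 64 s allowed: dial on green, lid seated and held at the orange pulse mark at 0.62 rad with a 40 N grip. The hand-in call gave no verdict, so the judged result isn't known here.

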